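Restock the two empty pockets of the desk supply tray

TASK

The supply tray on the library desk has one stamp bay and one glue-stick trough standing empty. Stand the loose date stamp upright in the empty bay and lay the loose glue stick in the empty trough, either way round, both fully down on the pocket floors. Never tip the stamp over, and leave the stamps and glue sticks already in the tray, the stapler, the tape roll and the label roll where they are.

Things in the scene. Friction and masses are not known exactly. Their poses are not given: they have to be found in the camera images.
- tray: Fixed shallow wooden tray, 230 (its x) x 290 mm (its y), floor 6 mm thick, rim 14 mm high. Origin: centre of its underside, z up. Far half (63 mm to +x of the origin): three stamp bays side by side along its y, 92 mm apart. Near half (50 mm to -x): three glue-stick troughs along its y, 75 mm apart. One bay and one trough are empty; which ones varies.
- bay_a: Stamp bay, fixed in the tray: shallow grey pocket, inside 46 (its x) x 74 mm (its y), outside 54 x 82 mm, lips 4 mm thick. Origin: centre of its underside, 6 mm above the table, z up; its floor lies 4 mm above the origin (10 mm above the table), lip tops 12 mm above the origin. Holds a stamp or is empty.
- bay_b: Stamp bay, fixed in the tray: shallow grey pocket, inside 46 (its x) x 74 mm (its y), outside 54 x 82 mm, lips 4 mm thick. Origin: centre of its underside, 6 mm above the table, z up; its floor lies 4 mm above the origin (10 mm above the table), lip tops 12 mm above the origin. Holds a stamp or is empty.
- bay_c: Stamp bay, fixed in the tray: shallow grey pocket, inside 46 (its x) x 74 mm (its y), outside 54 x 82 mm, lips 4 mm thick. Origin: centre of its underside, 6 mm above the table, z up; its floor lies 4 mm above the origin (10 mm above the table), lip tops 12 mm above the origin. Holds a stamp or is empty.
- trough_a: Glue-stick trough, fixed in the tray: grey pocket, inside 106 (its x, the long way) x 36 mm (its y), lips 4 mm thick, a 46 mm finger gap amid both long lips. Origin: centre of its underside, 6 mm above the table, z up; floor 4 mm above the origin (10 mm above the table), lip tops 14 mm above the origin. Holds a glue stick or is empty.
- trough_b: Glue-stick trough, fixed in the tray: grey pocket, inside 106 (its x, the long way) x 36 mm (its y), lips 4 mm thick, a 46 mm finger gap amid both long lips. Origin: centre of its underside, 6 mm above the table, z up; floor 4 mm above the origin (10 mm above the table), lip tops 14 mm above the origin. Holds a glue stick or is empty.
- trough_c: Glue-stick trough, fixed in the tray: grey pocket, inside 106 (its x, the long way) x 36 mm (its y), lips 4 mm thick, a 46 mm finger gap amid both long lips. Origin: centre of its underside, 6 mm above the table, z up; floor 4 mm above the origin (10 mm above the table), lip tops 14 mm above the origin. Holds a glue stick or is empty.
- stamp_a: Date stamp, 103 mm high, 0.15 kg: dark base 40 (its x) x 68 mm (its y) under a wider white cap, 50 (x) x 82 mm (y), with straight sides 66 to 100 mm above the underside: grip it across the 50 mm. The cap does not press down here. Origin: centre of the underside, z up. Two stand in bays, one stands loose on the table right of the tray.
- stamp_b: Date stamp, 103 mm high, 0.15 kg: dark base 40 (its x) x 68 mm (its y) under a wider white cap, 50 (x) x 82 mm (y), with straight sides 66 to 100 mm above the underside: grip it across the 50 mm. The cap does not press down here. Origin: centre of the underside, z up. Two stand in bays, one stands loose on the table right of the tray.
- stamp_c: Date stamp, 103 mm high, 0.15 kg: dark base 40 (its x) x 68 mm (its y) under a wider white cap, 50 (x) x 82 mm (y), with straight sides 66 to 100 mm above the underside: grip it across the 50 mm. The cap does not press down here. Origin: centre of the underside, z up. Two stand in bays, one stands loose on the table right of the tray.
- glue_a_mid (a point): Middle, on the axis, of a lying glue stick: white, round, red cap, 30 mm diameter, 98 mm long along its y (level, cap at -y), 35 g. It can roll, so x and z may point anywhere round y. The point is 14.5 mm above what the stick lies on. Two lie in troughs, one lies loose on the table right of the tray.
- glue_b_mid (a point): Middle, on the axis, of a lying glue stick: white, round, red cap, 30 mm diameter, 98 mm long along its y (level, cap at -y), 35 g. It can roll, so x and z may point anywhere round y. The point is 14.5 mm above what the stick lies on. Two lie in troughs, one lies loose on the table right of the tray.
- glue_c_mid (a point): Middle, on the axis, of a lying glue stick: white, round, red cap, 30 mm diameter, 98 mm long along its y (level, cap at -y), 35 g. It can roll, so x and z may point anywhere round y. The point is 14.5 mm above what the stick lies on. Two lie in troughs, one lies loose on the table right of the tray.
- stapler: Bystander: red and black desk stapler, 36 x 150 x 52 mm, on the right. Origin: centre of its underside.
- tape_roll: Bystander: flat roll of tape, 104 mm across, 25 mm high, behind the tray. Origin: centre of its underside.
- label_roll: Bystander: small upright roll of labels, 68 mm across, 40 mm high, behind the tray. Origin: centre of its underside.
Not all that is in view belongs to the job. What is shaped like the part that bears glue_c_mid but black or blue is not meant. Leave any orange look-alike of the part that bears glue_a_mid alone.

How it is judged:
By the outcome, as a careful person would: the job done as asked, in the order asked, and still so for the second after the job is handed in, with the robot touching nothing.
It also fails if it takes over 61 s, if anything falls off the work surface, if the arm or the gripper's body presses on something with over 40 N, if the wrist force passes 120 N, or if a joint passes its speed limit or range.

ROBOT

A 6-joint arm with a two-finger parallel gripper is mounted at the origin on a cart in front of the work surface, level with it; the furniture and walls round the work are solid. World frame = base frame: x ahead of the robot, y to its left, z up, the work surface at z = 0. Lengths are in m, angles in degrees, forces in N, time in s.
With the tool pointing down it reaches from about 0.275 to 0.775 m from the base axis. Payload 14.6 kg.
Tool frame: the origin (TCP) lies on the mounting face of the last link; the fingertips stand 173 mm ahead of it and the grasp point (between the pads) lies 155 mm ahead of it; z points along the fingers, y is the line along which they close (so a half turn about z gives the same grasp; the last joint's range is limited). The gripper opens to 85 mm and grips with 20 to 120 N. Pads are 22 mm wide; open, the fingers measure 114 mm over their backs; the gripper's body (76 mm by 85 mm) begins 54 mm behind the grasp point. The pads swing forward as they close: fully open they stand 13 mm farther back than shut.
Start: joints at [67.076, 15.075, -2.767, 72.158, 0, 81.102], TCP at [0.127, 0.509, 0.405] pointing down, gripper open.
Joint ranges: [-151.79, 151.79], [-50.71, 97.33], [-67.44, 78.34], [-121.81, 120.89], [-77.56, 73.72], [-180, 180]. Speed limits (degrees/s): [108.29, 108.29, 147.25, 159.86, 180, 180].

INTERFACE

Orientations are given as a 3x3 rotation matrix whose columns are the frame's x, y, z axes.
In Python, from bench import arm gives the robot as it stands.
- The arm moves only by the tool play_rows, never from a script. Its argument "targets" is a list of rows, each an object of numbers: "fingers": the finger opening in cm, from 0 to 8.54; "tx", "ty", "tz": the shift along the world's x, y, z in cm; "wx", "wy", "wz": the turn, a rotation vector about the world's x, y, z in rad. A call has exactly 8 rows; each row is the pose to reach, as a shift and turn from the pose commanded when the call began; what a row does not reach only later rows make up. A row lasts 1/8 s, in which the tool goes at most 62.5 mm and 10.7 degrees, less where a joint would pass 70% of its speed; a pose out of reach is approached as far as the arm can. A call with a gripper value outside its range is refused whole. The fingers move at their own pace and stop on an object; "grip_force" is the grip in N (left out, the last holds). Time passes only in rows, so rows that repeat a pose let the fingers close, or fill a call up. It gives the time, the measured TCP pose, the force, the opening and the grip force at its end, in the units of the state.
- arm.state(): the state, without advancing time (a new reading comes with each control period).
- arm.capture(name): name is "scene" or "top" or "wrist"; returns the picture (420x560x3 uint8, red, green, blue); there is no depth.
- arm.camera_model(name): a dict with "camera_matrix" (3x3 intrinsics, pixels), "extrinsics" (4x4, takes a point from camera to world coordinates); the wrist camera has in their place "tool_from_camera" (4x4, takes a point from camera to tool coordinates, whose origin is the TCP and whose axes are the flange's). Camera axes: x right, y up, looking along -z (the intrinsics and any distortion apply to the point x, -y, -z); pixel columns grow to the right and rows downward; lengths in m; the calibration is good to about 2 mm. The wrist camera is an equidistant fisheye: a pixel r from the principal point sees the ray r / f radians off the axis. A picture is of the moment at which its call begins: read the wrist's pose just before it. camera_model takes no time and is no camera call.
- arm.sign_off(): hands the job in; it is judged then, once.
The state is a dict: "clock": time; "qpos": joint angles; "qvel": joint speeds; "joint_torque": joint torques, N m; "tool_pos": TCP position; "tcp_rot": TCP orientation; "wrist_force": force on the tool from outside, world axes, zero at the start; "torque": the same for the moment, N m; "width": finger opening in m; "gripper_force": force on a finger pad.
Only numpy, scipy, OpenCV 4.12 (cv2) and the standard library are available. Lean on these libraries where they do the work, as an engineer would, in place of code of your own. Each camera call takes 0.05 s, during which the arm holds its last target. There are 200 camera calls.

## Working session

There is one attempt and no reset: what is moved stays moved. The work goes in short steps, Python scripts to look and compute and a tool call to move; the robot and the scene stay as the last step left them, time stands still between calls to the robot, and variables do not carry over. Pictures are saved under pics/ and viewed, at most 10 in all, crops included, and the job is handed in when it is done.

Besides the shell and the picture viewer there is one more tool, called after "Emit:" as name([rows], argument=value, ...), one row to a line, values as JSON. play_rows: Moves the arm, as the interface text tells. Its arguments: {"type":"object","properties":{"targets":{"type":"array"},"grip_force":{"type":"number"}},"required":["targets"]}

```bash
ls; mkdir -p pics; python3 - <<'E'
from bench import arm
import cv2,numpy as np
for n in ("top","scene"):
    im=arm.capture(n); cv2.imwrite(f"pics/{n}0.png",im[...,::-1])
    m=arm.camera_model(n); print(n,np.round(m["camera_matrix"],2).tolist(),np.round(m["extrinsics"],4).tolist(),[k for k in m])
m=arm.camera_model("wrist");print({k:np.round(v,4).tolist() if not isinstance(v,str) else v for k,v in m.items()})
s=arm.state();print(s["clock"],s["tool_pos"],np.round(s["tcp_rot"],3).tolist(),s["width"])
E
```

```text
pics
top [[432.49, 0.0, 275.4], [0.0, 432.49, 205.77], [0.0, 0.0, 1.0]] [[-0.07, 0.9763, -0.2048, 0.3578], [-0.9975, -0.0675, 0.019, -0.1088], [0.0047, 0.2057, 0.9786, 1.1194], [0.0, 0.0, 0.0, 1.0]] ['camera_matrix', 'extrinsics']
scene [[401.51, 0.0, 284.0], [0.0, 401.51, 211.82], [0.0, 0.0, 1.0]] [[0.8736, 0.2102, -0.4388, 0.0763], [-0.4865, 0.3658, -0.7934, -1.026], [-0.0062, 0.9066, 0.4219, 0.5252], [0.0, 0.0, 0.0, 1.0]] ['camera_matrix', 'extrinsics']
{'camera_matrix': [[325.1923, 0.0, 275.8561], [0.0, 325.1923, 210.6182], [0.0, 0.0, 1.0]], 'tool_from_camera': [[-0.0, 0.961, 0.2767, 0.0704], [1.0, -0.0002, 0.0006, -0.0011], [0.0006, 0.2767, -0.961, 0.0303], [0.0, 0.0, 0.0, 1.0]]}
0.1 [0.12722403 0.50927786 0.40427722] [[-0.97, 0.242, -0.0], [0.242, 0.97, -0.001], [0.0, -0.001, -1.0]] 0.08560020365945682
```

View pics/top0.png

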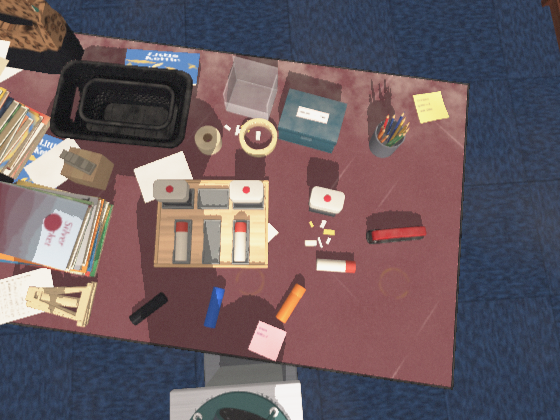

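View pics/scene0.png

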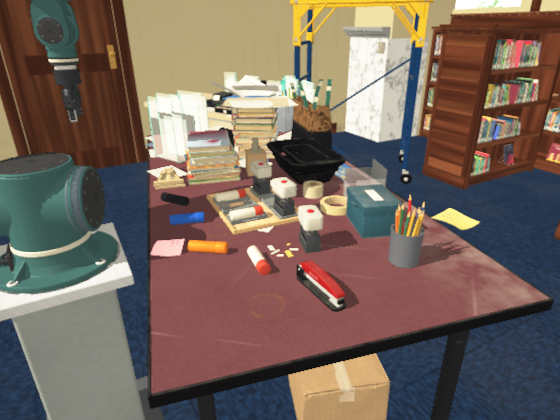

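The top view shows the tray at about (155–268, 180–267). The middle bay (214,198) and middle trough (212,241) are empty. The loose stamp's cap is at (327,200) with its long side roughly left-right in the image. The loose glue stick is at (336,266) with its red cap to the right. The black, blue and orange sticks are decoys.

```bash
cat > h.py <<'E'
from bench import arm
import cv2,numpy as np
def ray(name,px,st=None):
    m=arm.camera_model(name);K=m["camera_matrix"];px=np.atleast_2d(np.asarray(px,float))
    a=(px-[K[0][2],K[1][2]])/K[0][0]
    if name=="wrist":
        r=np.hypot(*a.T)+1e-12; d=np.c_[a[:,0]/r*np.sin(r),-a[:,1]/r*np.sin(r),-np.cos(r)]
        T=np.eye(4);T[:3,:3]=st["tcp_rot"];T[:3,3]=st["tool_pos"];E=T@np.array(m["tool_from_camera"])
    else:
        d=np.c_[a[:,0],-a[:,1],-np.ones(len(a))];E=np.array(m["extrinsics"])
    return E[:3,3],d@E[:3,:3].T
def onz(name,px,z,st=None):
    o,d=ray(name,px,st); return o+d*((z-o[2])/d[:,2])[:,None]
def blobs(mask,amin=60):
    n,l,s,c=cv2.connectedComponentsWithStats(mask.astype(np.uint8));return [(s[i],c[i],l==i) for i in range(1,n) if s[i,4]>=amin]
def rectz(name,m,z,st=None):
    c,_=cv2.findContours(m.astype(np.uint8),cv2.RETR_EXTERNAL,cv2.CHAIN_APPROX_NONE)
    p=onz(name,max(c,key=cv2.contourArea)[:,0],z,st)[:,:2]*1000
    (x,y),(w,h),a=cv2.minAreaRect(p.astype(np.float32)); return [round(float(v),1) for v in (x,y,w,h,a)]
E
python3 - <<'E'
from h import *
im=arm.capture("top");hsv=cv2.cvtColor(im,cv2.COLOR_RGB2HSV)
H,S,V=cv2.split(hsv)
w=((S<70)&(V>150))
for s,c,m in blobs(w,80):
    if 150<c[0]<370 and 170<c[1]<280: print("white",s,c.round(1),"z103",rectz("top",m,.100),"z15",rectz("top",m,.015))
r=((H<6)|(H>172))&(S>170)&(V>130)
for s,c,m in blobs(r,15):
    if 150<c[0]<370 and 170<c[1]<280: print("red",s,c.round(1),"z103",onz("top",c,.103).round(4),"z15",onz("top",c,.015).round(4))
t=(H>10)&(H<25)&(S>60)&(V>130)
for s,c,m in blobs(cv2.morphologyEx(t.astype(np.uint8),cv2.MORPH_CLOSE,np.ones((5,5))),1500): print("tray?",s,rectz("top",m,.014))
for n,p in (("stamp",(327,198)),): print(im[195:201:2,315:340:6].tolist())
# tray crop enlarged
cv2.imwrite("pics/crop1.png",cv2.resize(im[165:285,145:375],None,fx=3.4,fy=3.4,interpolation=cv2.INTER_CUBIC)[...,::-1])
E
```

```text
white [ 134  151   59   52 2050] [164.  178.1] z103 [649.5, 134.1, 121.7, 128.9, 17.9] z15 [673.8, 154.3, 131.8, 139.6, 17.9]
white [ 198  180   67   30 1256] [234.4 193.8] z103 [606.7, -23.2, 160.4, 72.2, 86.1] z15 [627.4, -16.0, 173.7, 78.2, 86.1]
white [309 186  36  28 717] [326.5 199.8] z103 [577.6, -253.1, 82.1, 57.4, 72.6] z15 [596.0, -265.2, 88.9, 62.2, 72.6]
white [201 204  31  11 133] [216.3 209.3] z103 [572.4, 13.6, 19.0, 72.3, 2.1] z15 [590.3, 23.8, 20.5, 78.4, 2.1]
white [ 204  214   61   48 2028] [236. 239.] z103 [501.7, -24.7, 143.5, 112.2, 86.3] z15 [513.7, -17.7, 155.4, 121.6, 86.3]
white [268 223  11  20 120] [271.2 232.1] z103 [506.9, -118.4, 23.8, 45.6, 86.2] z15 [519.4, -119.2, 25.8, 49.4, 86.2]
white [175 232  12  29 328] [180.8 246.2] z103 [490.1, 101.6, 25.9, 67.2, 88.4] z15 [501.1, 119.1, 28.0, 72.8, 88.4]
white [305 237  18  12 108] [313.5 242.5] z103 [476.6, -212.4, 40.2, 26.1, 85.2] z15 [486.5, -221.0, 43.6, 28.3, 85.2]
white [316 259  30  14 349] [330.5 265.3] z103 [420.2, -247.5, 68.3, 27.7, 81.9] z15 [425.4, -259.0, 74.0, 30.0, 81.9]
tray? [   0    0   58   52 1755] [1166.4, 537.0, 178.5, 159.0, 3.4]
tray? [   0  102   63   89 2544] [794.0, 525.7, 280.4, 150.9, 10.6]
tray? [ 154  180  115   88 4565] [556.2, 36.8, 290.2, 228.3, 86.0]
tray? [  25  281   72   46 1976] [388.8, 424.2, 168.1, 111.3, 77.7]
[[[242, 236, 223], [239, 231, 218], [216, 89, 92], [237, 230, 216], [236, 227, 212]], [[242, 237, 224], [240, 234, 221], [231, 75, 84], [239, 232, 217], [238, 230, 217]], [[243, 238, 226], [241, 235, 221], [238, 81, 90], [240, 233, 219], [240, 232, 218]]]
```

View pics/crop1.png

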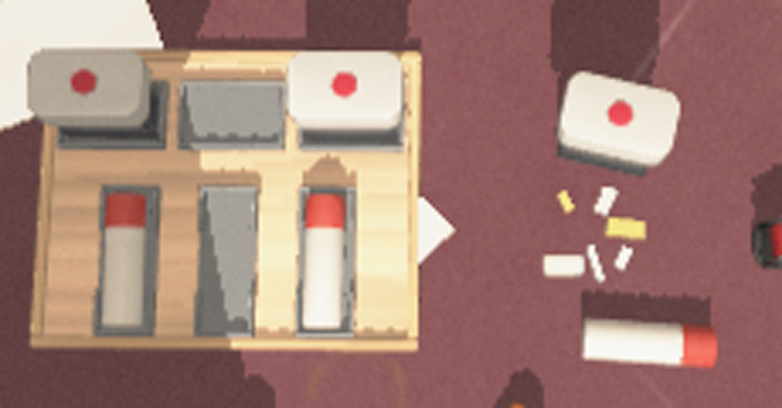

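The crop confirms the middle bay and middle trough are empty. The loose stamp's red dot is at about (327,198) in the full image, and the glue stick runs from about (316,265) to (356,267). I'll move above the stamp.

Emit:
play_rows([
  {"tx": 5.6, "ty": -5.5, "tz": 0, "wx": 0, "wy": 0, "wz": -0.18, "fingers": 8.5},
  {"tx": 8.4, "ty": -10.9, "tz": 0, "wx": 0, "wy": 0, "wz": -0.36, "fingers": 8.5},
  {"tx": 11.2, "ty": -16.3, "tz": 0, "wx": 0, "wy": 0, "wz": -0.54, "fingers": 8.5},
  {"tx": 14, "ty": -21.8, "tz": 0, "wx": 0, "wy": 0, "wz": -0.72, "fingers": 8.5},
  {"tx": 17, "ty": -27, "tz": 0, "wx": 0, "wy": 0, "wz": -0.9, "fingers": 8.5},
  {"tx": 20, "ty": -32.5, "tz": 0, "wx": 0, "wy": 0, "wz": -1.08, "fingers": 8.5},
  {"tx": 23, "ty": -38, "tz": 0, "wx": 0, "wy": 0, "wz": -1.26, "fingers": 8.5},
  {"tx": 26, "ty": -43, "tz": 0, "wx": 0, "wy": 0, "wz": -1.44, "fingers": 8.5},
])

```text
clock: 1.15
tool_pos: [0.3847, 0.0823, 0.4048]
tcp_rot: [[0.12, 0.993, 0.001], [0.993, -0.12, 0.0], [0.0, 0.0, -1.0]]
wrist_force: [1.2, 1.2, 0.5]
width: 0.0849
gripper_force: 0.0
```

Emit:
play_rows([
  {"tx": 3, "ty": -5, "tz": 0, "wx": 0, "wy": 0, "wz": -0.1, "fingers": 8.5},
  {"tx": 6, "ty": -10.5, "tz": 0, "wx": 0, "wy": 0, "wz": -0.19, "fingers": 8.5},
  {"tx": 9, "ty": -16, "tz": 0, "wx": 0, "wy": 0, "wz": -0.19, "fingers": 8.5},
  {"tx": 12, "ty": -21.5, "tz": 0, "wx": 0, "wy": 0, "wz": -0.19, "fingers": 8.5},
  {"tx": 15, "ty": -27, "tz": 0, "wx": 0, "wy": 0, "wz": -0.19, "fingers": 8.5},
  {"tx": 18, "ty": -32, "tz": 0, "wx": 0, "wy": 0, "wz": -0.19, "fingers": 8.5},
  {"tx": 19, "ty": -33, "tz": 0, "wx": 0, "wy": 0, "wz": -0.19, "fingers": 8.5},
  {"tx": 19, "ty": -33, "tz": 0, "wx": 0, "wy": 0, "wz": -0.19, "fingers": 8.5},
])

```text
clock: 2.15
tool_pos: [0.5746, -0.2464, 0.4037]
tcp_rot: [[0.3, 0.954, -0.001], [0.954, -0.3, 0.001], [0.0, -0.001, -1.0]]
wrist_force: [-0.5, -0.2, -0.1]
width: 0.085
gripper_force: 0.0
```

```bash
python3 - <<'E'
from h import *
print("top dot",onz("top",[327.4,198.2],.103).round(4))
st=arm.state();im=arm.capture("wrist");cv2.imwrite("pics/w1.png",im[...,::-1])
H,S,V=cv2.split(cv2.cvtColor(im,cv2.COLOR_RGB2HSV))
for s,c,m in blobs((S<70)&(V>150),800): print("white",s,c.round(1),rectz("wrist",m,.100,st))
r=((H<6)|(H>172))&(S>130)&(V>130)
for s,c,m in blobs(r,60): print("red",s,c.round(1),"z103",onz("wrist",c,.103,st).round(4),rectz("wrist",m,.015,st))
print(st["tool_pos"],np.degrees(np.arctan2(st["tcp_rot"][1][1],st["tcp_rot"][0][1])))
E
```

```text
top dot [[ 0.5805 -0.255   0.103 ]]
white [ 111    0   74   62 1859] [143.7  26.2] [513.9, -54.4, 77.4, 43.7, 5.5]
white [ 225    0   65   53 2037] [257.5  17.6] [603.7, -97.4, 48.3, 54.3, 70.9]
white [ 445    0  101   48 3472] [493.8  20.4] [841.9, -136.9, 51.4, 138.8, 88.1]
white [157  44  31  38 810] [171.4  62.3] [524.8, -102.6, 27.8, 26.6, 85.0]
white [ 477   85   28   80 1585] [491.  122.3] [797.1, -235.9, 77.1, 30.3, 71.7]
white [   7  122   37   53 1771] [ 24.8 147.6] [339.3, -110.3, 53.7, 58.3, 64.4]
white [ 256  157   58   93 4735] [284.4 202.7] [580.2, -252.7, 83.6, 49.9, 72.5]
white [ 144  198   37   63 1376] [161.8 229. ] [464.4, -241.9, 60.1, 24.1, 82.2]
red [170   3  28  29 552] [182.6  17.1] z103 [[ 0.5475 -0.0682  0.103 ]] [532.3, -31.5, 31.7, 28.9, 88.5]
red [276 198  19  19 290] [285.  207.1] z103 [[ 0.5801 -0.2541  0.103 ]] [575.0, -278.1, 21.4, 20.7, 72.5]
red [169 255  18  19  77] [179.8 262.2] z103 [[ 0.4697 -0.2759  0.103 ]] [426.8, -311.2, 19.2, 22.8, 9.9]
red [458 279  45  35 311] [480.5 297.6] z103 [[ 0.7622 -0.4223  0.103 ]] [816.2, -502.3, 14.2, 126.1, 41.1]
red [ 232  300   40   55 1025] [249.3 327.4] z103 [[ 0.5086 -0.3648  0.103 ]] [479.8, -430.0, 27.8, 99.0, 0.4]
[ 0.57464329 -0.24643647  0.40372746] -17.471151972877767
```

View pics/w1.png

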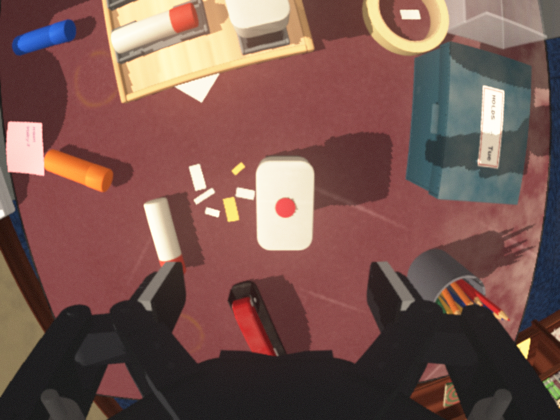

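The wrist view shows the stamp cap centred at (285,204) and square to the fingers, with the red dot at (285,207). The glue stick is at (162,229), left of the stamp. I'll descend and grip.

Emit:
play_rows([
  {"tx": 0.55, "ty": -0.7, "tz": -3, "wx": 0, "wy": 0, "wz": 0, "fingers": 8.5},
  {"tx": 0.55, "ty": -0.7, "tz": -7, "wx": 0, "wy": 0, "wz": 0, "fingers": 8.5},
  {"tx": 0.55, "ty": -0.7, "tz": -11, "wx": 0, "wy": 0, "wz": 0, "fingers": 8.5},
  {"tx": 0.55, "ty": -0.7, "tz": -14, "wx": 0, "wy": 0, "wz": 0, "fingers": 8.5},
  {"tx": 0.55, "ty": -0.7, "tz": -16, "wx": 0, "wy": 0, "wz": 0, "fingers": 8.5},
  {"tx": 0.55, "ty": -0.7, "tz": -16.9, "wx": 0, "wy": 0, "wz": 0, "fingers": 8.5},
  {"tx": 0.55, "ty": -0.7, "tz": -16.9, "wx": 0, "wy": 0, "wz": 0, "fingers": 8.5},
  {"tx": 0.55, "ty": -0.7, "tz": -16.9, "wx": 0, "wy": 0, "wz": 0, "fingers": 8.5},
], grip_force=30)

```text
clock: 3.2
tool_pos: [0.58, -0.2525, 0.2367]
tcp_rot: [[0.299, 0.954, 0.001], [0.954, -0.299, -0.001], [-0.0, 0.001, -1.0]]
wrist_force: [-0.3, -0.4, 1.2]
width: 0.0853
gripper_force: 0.0
```

Emit:
play_rows([
  {"fingers": 6.5, "tz": 0},
  {"fingers": 5.8, "tz": 0},
  {"fingers": 5.3, "tz": 0},
  {"fingers": 4.5, "tz": 0},
  {"fingers": 4, "tz": 0},
  {"fingers": 4, "tz": 0},
  {"fingers": 4, "tz": 0},
  {"fingers": 4, "tz": 0},
], grip_force=30)

```text
invalid input at $.targets[0]: expected keys fingers, tx, ty, tz, wx, wy, wz
```

Emit:
play_rows([
  {"fingers": 6.5, "tx": 0, "ty": 0, "tz": 0, "wx": 0, "wy": 0, "wz": 0},
  {"fingers": 5.8, "tx": 0, "ty": 0, "tz": 0, "wx": 0, "wy": 0, "wz": 0},
  {"fingers": 5.3, "tx": 0, "ty": 0, "tz": 0, "wx": 0, "wy": 0, "wz": 0},
  {"fingers": 4.5, "tx": 0, "ty": 0, "tz": 0, "wx": 0, "wy": 0, "wz": 0},
  {"fingers": 4, "tx": 0, "ty": 0, "tz": 0, "wx": 0, "wy": 0, "wz": 0},
  {"fingers": 4, "tx": 0, "ty": 0, "tz": 0, "wx": 0, "wy": 0, "wz": 0},
  {"fingers": 4, "tx": 0, "ty": 0, "tz": 0, "wx": 0, "wy": 0, "wz": 0},
  {"fingers": 4, "tx": 0, "ty": 0, "tz": 0, "wx": 0, "wy": 0, "wz": 0},
], grip_force=30)

```text
clock: 4.2
tool_pos: [0.5799, -0.2527, 0.2359]
tcp_rot: [[0.299, 0.954, 0.0], [0.954, -0.299, -0.0], [-0.0, 0.0, -1.0]]
wrist_force: [0.6, -0.9, 5.8]
width: 0.0494
gripper_force: 31.6
```

Emit:
play_rows([
  {"fingers": 4, "tx": 0, "ty": 0, "tz": 2, "wx": 0, "wy": 0, "wz": 0},
  {"fingers": 4, "tx": 0, "ty": 0, "tz": 5, "wx": 0, "wy": 0, "wz": 0},
  {"fingers": 4, "tx": 0, "ty": 0, "tz": 9, "wx": 0, "wy": 0, "wz": 0},
  {"fingers": 4, "tx": 0, "ty": 0, "tz": 13, "wx": 0, "wy": 0, "wz": 0},
  {"fingers": 4, "tx": 1, "ty": 4, "tz": 16, "wx": 0, "wy": 0, "wz": 0.06},
  {"fingers": 4, "tx": 2, "ty": 8, "tz": 17, "wx": 0, "wy": 0, "wz": 0.12},
  {"fingers": 4, "tx": 3, "ty": 11, "tz": 17, "wx": 0, "wy": 0, "wz": 0.18},
  {"fingers": 4, "tx": 3.9, "ty": 13, "tz": 17, "wx": 0, "wy": 0, "wz": 0.236},
])

```text
clock: 5.2
tool_pos: [0.619, -0.1213, 0.4053]
tcp_rot: [[0.065, 0.998, -0.001], [0.998, -0.065, 0.0], [0.0, -0.001, -1.0]]
wrist_force: [0.2, -0.5, -2.0]
width: 0.0497
gripper_force: 31.9
```

Emit:
play_rows([
  {"fingers": 4, "tx": 0, "ty": 0, "tz": 0, "wx": 0, "wy": 0, "wz": 0},
  {"fingers": 4, "tx": 0, "ty": 0, "tz": 0, "wx": 0, "wy": 0, "wz": 0},
  {"fingers": 4, "tx": 0, "ty": 0, "tz": 0, "wx": 0, "wy": 0, "wz": 0},
  {"fingers": 4, "tx": 0, "ty": 0, "tz": 0, "wx": 0, "wy": 0, "wz": 0},
  {"fingers": 4, "tx": 0, "ty": 0, "tz": 0, "wx": 0, "wy": 0, "wz": 0},
  {"fingers": 4, "tx": 0, "ty": 0, "tz": 0, "wx": 0, "wy": 0, "wz": 0},
  {"fingers": 4, "tx": 0, "ty": 0, "tz": 0, "wx": 0, "wy": 0, "wz": 0},
  {"fingers": 4, "tx": 0, "ty": 0, "tz": 0, "wx": 0, "wy": 0, "wz": 0},
])

```text
clock: 6.2
tool_pos: [0.6188, -0.1226, 0.4057]
tcp_rot: [[0.068, 0.998, -0.0], [0.998, -0.068, 0.0], [0.0, -0.0, -1.0]]
wrist_force: [-0.3, 0.3, -2.1]
width: 0.0499
gripper_force: 31.9
```

```bash
python3 - <<'E'
from h import *
st=arm.state();im=arm.capture("wrist");cv2.imwrite("pics/w2.png",im[...,::-1]);np.save("w2.npy",im)
print(st["clock"],st["tool_pos"],np.degrees(np.arctan2(st["tcp_rot"][1][1],st["tcp_rot"][0][1])),st["width"])
E
```

```text
6.2 [ 0.61880815 -0.12264366  0.40566045] -3.8936057199024754 0.049912382256237446
```

View pics/w2.png

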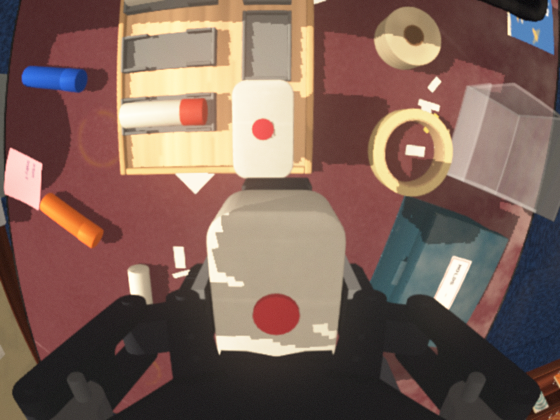

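The tray fills the top of the view. The near and far corners of its right rim are at about (122,174) and (312,173). The empty trough spans about (122–216, 28–72) and the empty bay about (243–292, 11–80), partly hidden by the neighbouring stamp. I'll cast rays through these edges.

```bash
python3 - <<'E'
from h import *
st=arm.state();im=np.load("w2.npy")
H,S,V=cv2.split(cv2.cvtColor(im,cv2.COLOR_RGB2HSV))
w=((H>8)&(H<28)&(S>60)&(V>70)).astype(np.uint8)
# right rim edge (outer, min y): scan columns, lowest wood pixel; near rim edge: scan rows, first wood pixel
p=[];q=[]
for c in list(range(135,225,6))+[300,305]:
    r=np.where(w[100:200,c])[0]
    if len(r): p.append((c,100+r.max()))
for r in range(20,165,8):
    c=np.where(w[r,105:150])[0]
    if len(c): q.append((105+c.min(),r))
f=[]
for r in range(20,165,8):
    c=np.where(w[r,295:330])[0]
    if len(c): f.append((295+c.max(),r))
for n,a in(("right",p),("near",q),("far",f)):
    P=onz("wrist",a,.014,st)[:,:2]*1000
    vx,vy,x0,y0=cv2.fitLine(P.astype(np.float32),cv2.DIST_HUBER,0,.01,.01).ravel()
    print(n,"mean",x0.round(1),y0.round(1),"az",np.degrees(np.arctan2(vy,vx)).round(2),len(a))
# pocket grey outlines at lip top
for nm,box,z in(("bay",(236,298,2,84),.018),("trough",(116,222,22,78),.020)):
    g=(((S<60)&(V>40)).astype(np.uint8)); m=np.zeros_like(g);m[box[2]:box[3],box[0]:box[1]]=g[box[2]:box[3],box[0]:box[1]]
    for s,c,b in blobs(cv2.morphologyEx(m,cv2.MORPH_OPEN,np.ones((3,3))),300): print(nm,s,rectz("wrist",b,z,st))
E
```

```text
right mean 512.1 -111.0 az -11.88 17
near mean 436.7 -12.3 az 85.72 19
far mean 666.8 -17.8 az 85.48 19
bay [ 240   12   51   72 2851] [617.0, 28.3, 82.6, 53.9, 85.7]
trough [ 122   28   93   44 3049] [505.7, 39.2, 43.4, 111.7, 84.7]
```

```bash
python3 - <<'E'
from h import *
st=arm.state();im=np.load("w2.npy")
H,S,V=cv2.split(cv2.cvtColor(im,cv2.COLOR_RGB2HSV))
for c in (130,150,170,300,308):
    print(c,im[164:182:1,c].sum(1).tolist())
for n,a in (("R",[(130,174),(150,174),(170,174),(308,173)]),): print(onz("wrist",a,.014,st)[:,:2].round(4).tolist())
for c in (255,268,280): print("bay col",c,im[4:86,c].sum(1).tolist())
print("top: right/left edges");t=arm.capture("top")
for r in(215,225,255): 
    print(r,t[r,148:166].sum(1).tolist(),t[r,258:274].sum(1).tolist())
E
```

```text
130 [443, 438, 430, 441, 525, 615, 637, 640, 640, 621, 507, 343, 307, 313, 321, 313, 302, 305]
150 [645, 644, 602, 521, 575, 620, 636, 635, 628, 590, 452, 345, 325, 329, 320, 321, 316, 314]
170 [700, 686, 589, 542, 600, 630, 634, 636, 623, 549, 395, 322, 331, 331, 329, 333, 329, 329]
300 [645, 604, 545, 576, 640, 650, 647, 645, 605, 490, 349, 318, 306, 269, 210, 184, 195, 189]
308 [598, 598, 593, 600, 602, 601, 595, 596, 572, 468, 342, 310, 309, 309, 265, 224, 203, 191]
[[0.4437, -0.1], [0.4704, -0.1026], [0.4958, -0.105], [0.6551, -0.1161]]
bay col 255 [314, 431, 462, 459, 466, 437, 367, 314, 287, 254, 270, 312, 328, 326, 328, 335, 326, 359, 459, 490, 490, 488, 484, 491, 485, 491, 487, 488, 486, 498, 495, 477, 489, 496, 502, 491, 498, 496, 494, 499, 492, 502, 498, 493, 501, 500, 500, 500, 503, 505, 503, 498, 498, 508, 506, 503, 497, 501, 503, 505, 499, 498, 501, 510, 505, 502, 506, 511, 513, 515, 511, 508, 495, 483, 489, 531, 664, 713, 716, 719, 721, 719]
bay col 268 [316, 427, 453, 456, 455, 430, 356, 307, 280, 255, 259, 303, 325, 330, 323, 329, 334, 329, 386, 465, 487, 487, 487, 4
[... 566 characters left out ...]
 494, 500, 501, 495, 496, 494, 494, 495, 500, 504, 498, 498, 500, 499, 499, 500, 503, 499, 498, 495, 462, 468, 479, 538, 667, 707, 710, 704, 701, 702]
top: right/left edges
215 [392, 310, 251, 284, 279, 287, 275, 262, 275, 295, 296, 303, 311, 308, 321, 324, 321, 336] [369, 367, 372, 377, 369, 374, 373, 368, 370, 366, 366, 368, 365, 365, 357, 364]
225 [281, 274, 285, 254, 270, 284, 291, 303, 308, 319, 326, 325, 323, 337, 341, 334, 341, 352] [377, 375, 376, 376, 373, 375, 373, 365, 373, 360, 365, 371, 360, 352, 359, 359]
255 [323, 328, 333, 341, 339, 343, 345, 340, 359, 351, 359, 355, 360, 356, 365, 364, 364, 363] [370, 378, 366, 374, 362, 366, 364, 363, 361, 356, 349, 348, 350, 343, 329, 332]
```

Emit:
play_rows([
  {"fingers": 4, "tx": 0, "ty": 4, "tz": 0, "wx": 0, "wy": 0, "wz": -0.006},
  {"fingers": 4, "tx": 0, "ty": 8, "tz": 0, "wx": 0, "wy": 0, "wz": -0.006},
  {"fingers": 4, "tx": 0, "ty": 12, "tz": 0, "wx": 0, "wy": 0, "wz": -0.006},
  {"fingers": 4, "tx": 0, "ty": 14.5, "tz": 0, "wx": 0, "wy": 0, "wz": -0.006},
  {"fingers": 4, "tx": 0, "ty": 15.5, "tz": 0, "wx": 0, "wy": 0, "wz": -0.006},
  {"fingers": 4, "tx": 0, "ty": 15.5, "tz": -2, "wx": 0, "wy": 0, "wz": -0.006},
  {"fingers": 4, "tx": 0, "ty": 15.5, "tz": -5, "wx": 0, "wy": 0, "wz": -0.006},
  {"fingers": 4, "tx": 0, "ty": 15.5, "tz": -8, "wx": 0, "wy": 0, "wz": -0.006},
])

```text
clock: 7.3
tool_pos: [0.6189, 0.0316, 0.3249]
tcp_rot: [[0.075, 0.997, 0.0], [0.997, -0.075, -0.0], [-0.0, 0.0, -1.0]]
wrist_force: [0.5, -0.5, -2.5]
width: 0.0498
gripper_force: 32.0
```

Emit:
play_rows([
  {"fingers": 4, "tx": 0, "ty": 0, "tz": -2, "wx": 0, "wy": 0, "wz": 0},
  {"fingers": 4, "tx": 0, "ty": 0, "tz": -4, "wx": 0, "wy": 0, "wz": 0},
  {"fingers": 4, "tx": 0, "ty": 0, "tz": -5.5, "wx": 0, "wy": 0, "wz": 0},
  {"fingers": 4, "tx": 0, "ty": 0, "tz": -6.5, "wx": 0, "wy": 0, "wz": 0},
  {"fingers": 4, "tx": 0, "ty": 0, "tz": -6.8, "wx": 0, "wy": 0, "wz": 0},
  {"fingers": 4, "tx": 0, "ty": 0, "tz": -6.8, "wx": 0, "wy": 0, "wz": 0},
  {"fingers": 4, "tx": 0, "ty": 0, "tz": -6.8, "wx": 0, "wy": 0, "wz": 0},
  {"fingers": 4, "tx": 0, "ty": 0, "tz": -6.8, "wx": 0, "wy": 0, "wz": 0},
])

```text
clock: 8.3
tool_pos: [0.6189, 0.0324, 0.2581]
tcp_rot: [[0.074, 0.997, 0.001], [0.997, -0.074, -0.0], [-0.0, 0.001, -1.0]]
wrist_force: [-0.6, 0.1, -2.3]
width: 0.0499
gripper_force: 31.9
```

```bash
python3 - <<'E'
from h import *
st=arm.state();t=arm.capture("scene");w=arm.capture("wrist")
print(st["tool_pos"].round(4),st["wrist_force"])
a=cv2.resize(t[140:250,190:340],None,fx=3.6,fy=3.6,interpolation=cv2.INTER_CUBIC)[:396]
b=cv2.resize(w[0:420,150:400],(236,396));cv2.imwrite("pics/p1.png",np.hstack([a,b])[...,::-1])
E
```

```text
[0.6189 0.0324 0.2581] [-0.61451938  0.12634868 -2.2743382 ]
```

View pics/p1.png

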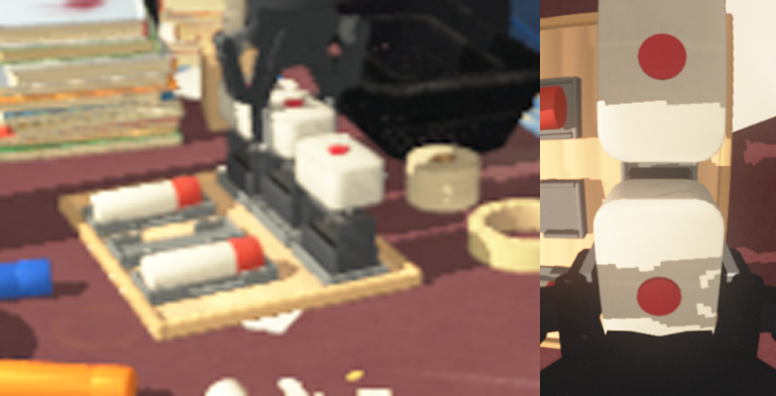

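Held stamp is aligned with its neighbours over the middle bay: red dots line up at x≈660 in the wrist half. I'll lower it slowly.

Emit:
play_rows([
  {"fingers": 4, "tx": 0, "ty": 0, "tz": -0.3, "wx": 0, "wy": 0, "wz": 0},
  {"fingers": 4, "tx": 0, "ty": 0, "tz": -0.5, "wx": 0, "wy": 0, "wz": 0},
  {"fingers": 4, "tx": 0, "ty": 0, "tz": -0.7, "wx": 0, "wy": 0, "wz": 0},
  {"fingers": 4, "tx": 0, "ty": 0, "tz": -0.9, "wx": 0, "wy": 0, "wz": 0},
  {"fingers": 4, "tx": 0, "ty": 0, "tz": -1.1, "wx": 0, "wy": 0, "wz": 0},
  {"fingers": 4, "tx": 0, "ty": 0, "tz": -1.2, "wx": 0, "wy": 0, "wz": 0},
  {"fingers": 4, "tx": 0, "ty": 0, "tz": -1.2, "wx": 0, "wy": 0, "wz": 0},
  {"fingers": 4, "tx": 0, "ty": 0, "tz": -1.2, "wx": 0, "wy": 0, "wz": 0},
])

```text
clock: 9.4
tool_pos: [0.6187, 0.0323, 0.2459]
tcp_rot: [[0.074, 0.997, 0.0], [0.997, -0.074, -0.0], [-0.0, 0.0, -1.0]]
wrist_force: [-2.2, -0.4, 3.8]
width: 0.0499
gripper_force: 32.5
```

Emit:
play_rows([
  {"fingers": 5.3, "tx": 0, "ty": 0, "tz": 0, "wx": 0, "wy": 0, "wz": 0},
  {"fingers": 5.8, "tx": 0, "ty": 0, "tz": 0, "wx": 0, "wy": 0, "wz": 0},
  {"fingers": 7, "tx": 0, "ty": 0, "tz": 0, "wx": 0, "wy": 0, "wz": 0},
  {"fingers": 7.5, "tx": 0, "ty": 0, "tz": 0, "wx": 0, "wy": 0, "wz": 0},
  {"fingers": 7.5, "tx": 0, "ty": 0, "tz": 0, "wx": 0, "wy": 0, "wz": 0},
  {"fingers": 7.5, "tx": 0, "ty": 0, "tz": 1, "wx": 0, "wy": 0, "wz": 0},
  {"fingers": 7.5, "tx": 0, "ty": 0, "tz": 4, "wx": 0, "wy": 0, "wz": 0},
  {"fingers": 7.5, "tx": 0, "ty": 0, "tz": 9, "wx": 0, "wy": 0, "wz": 0},
])

```text
clock: 10.4
tool_pos: [0.6184, 0.0324, 0.3363]
tcp_rot: [[0.074, 0.997, -0.002], [0.997, -0.074, 0.0], [0.0, -0.002, -1.0]]
wrist_force: [-0.1, 0.2, 0.4]
width: 0.0749
gripper_force: 0.0
```

Emit:
play_rows([
  {"fingers": 7.5, "tx": -2, "ty": -3, "tz": 3, "wx": 0, "wy": 0, "wz": 0},
  {"fingers": 7.5, "tx": -5, "ty": -8, "tz": 4, "wx": 0, "wy": 0, "wz": -0.02},
  {"fingers": 7.5, "tx": -8, "ty": -13, "tz": 4, "wx": 0, "wy": 0, "wz": -0.04},
  {"fingers": 7.5, "tx": -11, "ty": -18, "tz": 4, "wx": 0, "wy": 0, "wz": -0.06},
  {"fingers": 7.5, "tx": -14, "ty": -23, "tz": 3, "wx": 0, "wy": 0, "wz": -0.07},
  {"fingers": 7.5, "tx": -17, "ty": -27, "tz": 2, "wx": 0, "wy": 0, "wz": -0.07},
  {"fingers": 7.5, "tx": -19.4, "ty": -30.2, "tz": 0, "wx": 0, "wy": 0, "wz": -0.07},
  {"fingers": 7.5, "tx": -19.4, "ty": -30.2, "tz": -2, "wx": 0, "wy": 0, "wz": -0.07},
])

```text
clock: 11.4
tool_pos: [0.4235, -0.2715, 0.316]
tcp_rot: [[0.147, 0.989, 0.001], [0.989, -0.147, -0.001], [-0.001, 0.001, -1.0]]
wrist_force: [1.4, 0.6, -0.3]
width: 0.0752
gripper_force: 0.0
```

Emit:
play_rows([
  {"fingers": 7.5, "tx": 0, "ty": 0, "tz": 0, "wx": 0, "wy": 0, "wz": 0},
  {"fingers": 7.5, "tx": 0, "ty": 0, "tz": 0, "wx": 0, "wy": 0, "wz": 0},
  {"fingers": 7.5, "tx": 0, "ty": 0, "tz": 0, "wx": 0, "wy": 0, "wz": 0},
  {"fingers": 7.5, "tx": 0, "ty": 0, "tz": 0, "wx": 0, "wy": 0, "wz": 0},
  {"fingers": 7.5, "tx": 0, "ty": 0, "tz": 0, "wx": 0, "wy": 0, "wz": 0},
  {"fingers": 7.5, "tx": 0, "ty": 0, "tz": 0, "wx": 0, "wy": 0, "wz": 0},
  {"fingers": 7.5, "tx": 0, "ty": 0, "tz": 0, "wx": 0, "wy": 0, "wz": 0},
  {"fingers": 7.5, "tx": 0, "ty": 0, "tz": 0, "wx": 0, "wy": 0, "wz": 0},
])

```text
clock: 12.4
tool_pos: [0.4248, -0.2697, 0.3157]
tcp_rot: [[0.144, 0.99, -0.0], [0.99, -0.144, 0.0], [0.0, -0.0, -1.0]]
wrist_force: [-0.1, 0.1, -0.2]
width: 0.0752
gripper_force: 0.0
```

```bash
python3 - <<'E'
from h import *
st=arm.state();im=arm.capture("wrist");t=arm.capture("top");s=arm.capture("scene")
print(st["tool_pos"].round(4),np.degrees(np.arctan2(st["tcp_rot"][1][1],st["tcp_rot"][0][1])))
H,S,V=cv2.split(cv2.cvtColor(im,cv2.COLOR_RGB2HSV))
m=((S<90)&(V>120))|(((H<6)|(H>170))&(S>150)&(V>130))
for q,c,b in blobs(cv2.morphologyEx(m.astype(np.uint8),cv2.MORPH_OPEN,np.ones((3,3))),600): print(q,c.round(1),rectz("wrist",b,.0145,st))
a=cv2.resize(t[170:280,140:290],(400,293),interpolation=cv2.INTER_CUBIC)
b=cv2.resize(s[140:250,190:340],(400,293),interpolation=cv2.INTER_CUBIC)
cv2.imwrite("pics/p2.png",np.hstack([np.vstack([a,b]),cv2.resize(im,(400,586))])[...,::-1])
E
```

```text
[ 0.4248 -0.2697  0.3157] -8.253313119023858
[   0    0   31  150 3552] [11.9 77.7] [169.5, -81.5, 175.2, 53.5, 83.5]
[329   5  58  30 935] [358.7  15.8] [516.9, -122.9, 26.5, 50.6, 85.5]
[  37    8   75   79 4311] [74.4 45.7] [256.1, -89.5, 72.8, 78.3, 65.0]
[ 256  146   37  116 3821] [274.6 200. ] [422.5, -274.5, 104.0, 30.4, 81.9]
[ 513  279   47   55 1087] [534.5 306. ] [750.6, -465.8, 29.9, 162.4, 47.5]
```

View pics/p2.png

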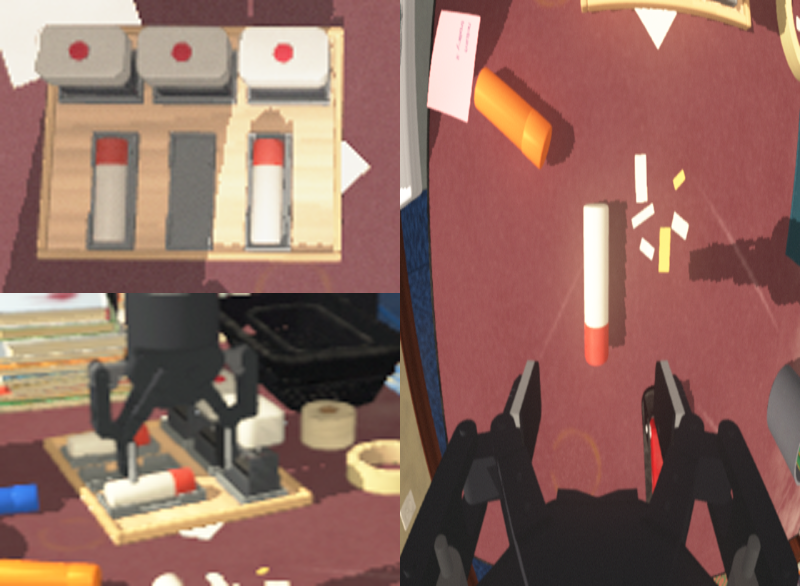

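The stamp now stands in the middle bay, level with its two neighbours. The loose glue stick is straight ahead between the fingers and square to them. I'll descend and grip it.

Emit:
play_rows([
  {"fingers": 7, "tx": -0.2, "ty": -0.3, "tz": -3, "wx": 0, "wy": 0, "wz": 0},
  {"fingers": 7, "tx": -0.23, "ty": -0.33, "tz": -6.5, "wx": 0, "wy": 0, "wz": 0},
  {"fingers": 7, "tx": -0.23, "ty": -0.33, "tz": -10, "wx": 0, "wy": 0, "wz": 0},
  {"fingers": 7, "tx": -0.23, "ty": -0.33, "tz": -12.5, "wx": 0, "wy": 0, "wz": 0},
  {"fingers": 7, "tx": -0.23, "ty": -0.33, "tz": -13.7, "wx": 0, "wy": 0, "wz": 0},
  {"fingers": 7, "tx": -0.23, "ty": -0.33, "tz": -14, "wx": 0, "wy": 0, "wz": 0},
  {"fingers": 6, "tx": -0.23, "ty": -0.33, "tz": -14, "wx": 0, "wy": 0, "wz": 0},
  {"fingers": 5, "tx": -0.23, "ty": -0.33, "tz": -14, "wx": 0, "wy": 0, "wz": 0},
], grip_force=20)

```text
clock: 13.55
tool_pos: [0.4227, -0.2732, 0.1764]
tcp_rot: [[0.143, 0.99, 0.001], [0.99, -0.143, -0.001], [-0.001, 0.001, -1.0]]
wrist_force: [-0.5, -0.2, 0.1]
width: 0.05
gripper_force: 0.0
```

Emit:
play_rows([
  {"fingers": 4, "tx": 0, "ty": 0, "tz": 0, "wx": 0, "wy": 0, "wz": 0},
  {"fingers": 3.3, "tx": 0, "ty": 0, "tz": 0, "wx": 0, "wy": 0, "wz": 0},
  {"fingers": 2.5, "tx": 0, "ty": 0, "tz": 0, "wx": 0, "wy": 0, "wz": 0},
  {"fingers": 2.3, "tx": 0, "ty": 0, "tz": 0, "wx": 0, "wy": 0, "wz": 0},
  {"fingers": 2.3, "tx": 0, "ty": 0, "tz": 0, "wx": 0, "wy": 0, "wz": 0},
  {"fingers": 2.3, "tx": 0, "ty": 0, "tz": 0, "wx": 0, "wy": 0, "wz": 0},
  {"fingers": 2.3, "tx": 0, "ty": 0, "tz": 0, "wx": 0, "wy": 0, "wz": 0},
  {"fingers": 2.3, "tx": 0, "ty": 0, "tz": 0, "wx": 0, "wy": 0, "wz": 0},
], grip_force=20)

```text
clock: 14.55
tool_pos: [0.4225, -0.273, 0.1759]
tcp_rot: [[0.144, 0.99, 0.0], [0.99, -0.144, -0.0], [-0.0, 0.0, -1.0]]
wrist_force: [-1.1, 1.2, 6.2]
width: 0.0281
gripper_force: 19.7
```

Emit:
play_rows([
  {"fingers": 2.3, "tx": 0, "ty": 0, "tz": 1, "wx": 0, "wy": 0, "wz": 0},
  {"fingers": 2.3, "tx": 0, "ty": 0, "tz": 3, "wx": 0, "wy": 0, "wz": 0},
  {"fingers": 2.3, "tx": 0, "ty": 0, "tz": 6, "wx": 0, "wy": 0, "wz": 0},
  {"fingers": 2.3, "tx": 0, "ty": 0, "tz": 9, "wx": 0, "wy": 0, "wz": 0},
  {"fingers": 2.3, "tx": 0, "ty": 0, "tz": 12, "wx": 0, "wy": 0, "wz": 0.1},
  {"fingers": 2.3, "tx": 0, "ty": 2, "tz": 14, "wx": 0, "wy": 0, "wz": 0.2},
  {"fingers": 2.3, "tx": 0, "ty": 4, "tz": 16, "wx": 0, "wy": 0, "wz": 0.35},
  {"fingers": 2.3, "tx": 0, "ty": 6, "tz": 17, "wx": 0, "wy": 0, "wz": 0.5},
])

```text
clock: 15.55
tool_pos: [0.4224, -0.2124, 0.3472]
tcp_rot: [[-0.353, 0.936, 0.001], [0.936, 0.353, -0.001], [-0.001, 0.001, -1.0]]
wrist_force: [-0.6, -0.3, -0.2]
width: 0.0283
gripper_force: 19.9
```

Emit:
play_rows([
  {"fingers": 2.3, "tx": 0, "ty": 1.5, "tz": 0, "wx": 0, "wy": 0, "wz": 0.16},
  {"fingers": 2.3, "tx": 0, "ty": 3, "tz": 0, "wx": 0, "wy": 0, "wz": 0.32},
  {"fingers": 2.3, "tx": 0, "ty": 4.5, "tz": 0, "wx": 0, "wy": 0, "wz": 0.48},
  {"fingers": 2.3, "tx": 0, "ty": 6, "tz": 0, "wx": 0, "wy": 0, "wz": 0.64},
  {"fingers": 2.3, "tx": 0, "ty": 8, "tz": 0, "wx": 0, "wy": 0, "wz": 0.8},
  {"fingers": 2.3, "tx": 2, "ty": 11, "tz": 0, "wx": 0, "wy": 0, "wz": 0.96},
  {"fingers": 2.3, "tx": 4, "ty": 14, "tz": 0, "wx": 0, "wy": 0, "wz": 1.1},
  {"fingers": 2.3, "tx": 5, "ty": 17, "tz": 0, "wx": 0, "wy": 0, "wz": 1.14},
])

```text
clock: 16.55
tool_pos: [0.473, -0.0419, 0.3462]
tcp_rot: [[-0.997, 0.072, 0.0], [0.072, 0.997, -0.0], [-0.0, -0.0, -1.0]]
wrist_force: [0.0, 0.1, -0.9]
width: 0.0279
gripper_force: 20.0
```

Emit:
play_rows([
  {"fingers": 2.3, "tx": 1, "ty": 3, "tz": 0, "wx": 0, "wy": 0, "wz": 0},
  {"fingers": 2.3, "tx": 2, "ty": 5, "tz": 0, "wx": 0, "wy": 0, "wz": 0},
  {"fingers": 2.3, "tx": 3, "ty": 7, "tz": 0, "wx": 0, "wy": 0, "wz": 0},
  {"fingers": 2.3, "tx": 3.3, "ty": 8.3, "tz": 0, "wx": 0, "wy": 0, "wz": 0},
  {"fingers": 2.3, "tx": 3.3, "ty": 8.3, "tz": 0, "wx": 0, "wy": 0, "wz": 0},
  {"fingers": 2.3, "tx": 3.3, "ty": 8.3, "tz": 0, "wx": 0, "wy": 0, "wz": 0},
  {"fingers": 2.3, "tx": 3.3, "ty": 8.3, "tz": 0, "wx": 0, "wy": 0, "wz": 0},
  {"fingers": 2.3, "tx": 3.3, "ty": 8.3, "tz": 0, "wx": 0, "wy": 0, "wz": 0},
])

```text
clock: 17.55
tool_pos: [0.5054, 0.0396, 0.3458]
tcp_rot: [[-0.997, 0.075, 0.0], [0.075, 0.997, -0.0], [-0.0, -0.0, -1.0]]
wrist_force: [-0.7, -0.2, -0.1]
width: 0.0284
gripper_force: 20.0
```

```bash
python3 - <<'E'
from h import *
st=arm.state();im=arm.capture("wrist");s=arm.capture("scene")
np.save("w3.npy",im)
print(st["clock"],st["tool_pos"].round(4),np.degrees(np.arctan2(st["tcp_rot"][1][1],st["tcp_rot"][0][1])),st["width"],st["qpos"])
b=cv2.resize(s[120:250,170:340],(300,230),interpolation=cv2.INTER_CUBIC)
cv2.imwrite("pics/p3.png",np.hstack([np.vstack([b,np.zeros((190,300,3),np.uint8)]),im[:,60:]])[...,::-1])
E
```

```text
17.55 [0.5054 0.0396 0.3458] 85.67823637151363 0.02836659922787555 [-4.73144563e+00  1.48096932e+01 -1.25091567e+01  6.26747438e+01
 -4.17818185e-03 -4.09682467e-01]
```

View pics/p3.png

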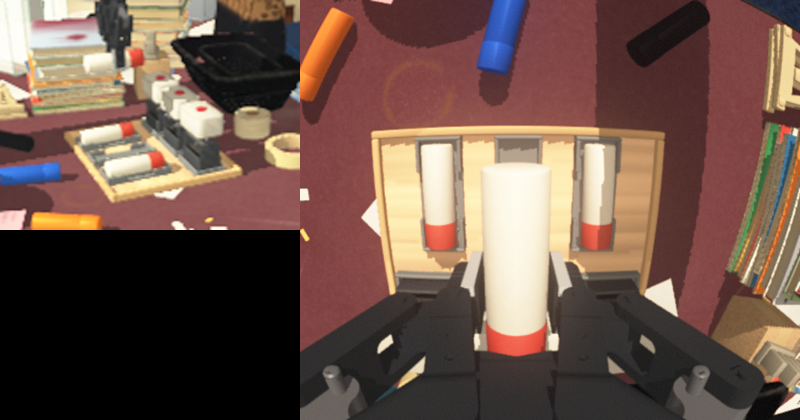

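The stick is held level between the pads, red cap toward +x, directly over the empty trough. Its white end is at image (277,165) and the trough's near end shows at (278,137). I'll check the along-trough offset.

```bash
python3 - <<'E'
from h import *
st=arm.state();im=np.load("w3.npy")
print("col277",im[120:180,277].sum(1).tolist());print("row150",im[150,240:320].sum(1).tolist())
print("row250",im[250,230:320].sum(1).tolist())
for r in(150,): print("tray edges row150",im[150,130:145].sum(1).tolist(),im[150,410:428].sum(1).tolist())
for z in (.185,.19): print("end",onz("wrist",[[277,163],[277,167]],z,st)[:,:2].round(4).tolist())
print("cap joint z.2",onz("wrist",[277,325],.2,st).round(4))
print("trough near lip",onz("wrist",[[278,135],[278,138],[255,150],[302,150]],.020,st)[:,:2].round(4).tolist())
E
```

```text
col277 [321, 311, 306, 312, 308, 418, 608, 634, 614, 601, 583, 570, 548, 470, 416, 463, 507, 466, 385, 327, 327, 338, 339, 333, 339, 336, 338, 340, 393, 470, 485, 486, 484, 480, 485, 491, 489, 491, 490, 486, 487, 510, 589, 661, 686, 699, 705, 716, 724, 728, 732, 735, 743, 749, 752, 753, 748, 747, 746, 747]
row150 [664, 664, 664, 665, 664, 662, 667, 666, 667, 662, 669, 665, 666, 647, 578, 488, 470, 445, 419, 441, 473, 487, 481, 437, 403, 399, 400, 433, 463, 459, 461, 468, 475, 483, 488, 487, 486, 485, 485, 478, 431, 396, 392, 406, 443, 462, 462, 463, 469, 484, 480, 486, 481, 483, 474, 485, 461, 371, 380, 446, 463, 471, 548, 629, 645, 639, 643, 646, 645, 646, 645, 645, 643, 644, 641, 644, 645, 644, 642, 644]
row250 [636, 636, 628, 631, 629, 625, 631, 627, 628, 631, 635, 630, 606, 574, 590, 618, 635, 646, 662, 668, 679, 682, 690, 695, 701, 707, 706, 712, 715, 719, 718, 720, 721, 722, 725, 726, 728, 728, 729, 728, 727, 727, 729, 729, 733, 729, 733, 731, 734, 732, 730, 729, 731, 728, 728, 726, 724, 725, 724, 725, 721, 721, 719, 718, 714, 712, 706, 701, 700, 693, 688, 680, 674, 666, 659, 651, 629, 614, 586, 581, 604, 615, 617, 617, 616, 611, 614, 613, 619, 614]
tray edges row150 [294, 340, 507, 597, 614, 615, 608, 586, 516, 378, 340, 447, 583, 625, 623] [425, 422, 423, 406, 364, 334, 327, 360, 386, 402, 406, 403, 385, 320, 215, 184, 179, 179]
end [[0.4525, 0.0431], [0.4542, 0.043]]
end [[0.4518, 0.0431], [0.4534, 0.043]]
cap joint z.2 [[0.5193 0.0381 0.2   ]]
trough near lip [[0.4492, 0.0447], [0.4519, 0.0445], [0.4612, 0.0229], [0.4644, 0.0655]]
```

Emit:
play_rows([
  {"fingers": 2.3, "tx": 0.3, "ty": 0.12, "tz": -2, "wx": 0, "wy": 0, "wz": 0},
  {"fingers": 2.3, "tx": 0.3, "ty": 0.12, "tz": -5, "wx": 0, "wy": 0, "wz": 0},
  {"fingers": 2.3, "tx": 0.3, "ty": 0.12, "tz": -8, "wx": 0, "wy": 0, "wz": 0},
  {"fingers": 2.3, "tx": 0.3, "ty": 0.12, "tz": -11, "wx": 0, "wy": 0, "wz": 0},
  {"fingers": 2.3, "tx": 0.3, "ty": 0.12, "tz": -13, "wx": 0, "wy": 0, "wz": 0},
  {"fingers": 2.3, "tx": 0.3, "ty": 0.12, "tz": -14, "wx": 0, "wy": 0, "wz": 0},
  {"fingers": 2.3, "tx": 0.3, "ty": 0.12, "tz": -14, "wx": 0, "wy": 0, "wz": 0},
  {"fingers": 2.3, "tx": 0.3, "ty": 0.12, "tz": -14, "wx": 0, "wy": 0, "wz": 0},
])

```text
clock: 18.65
tool_pos: [0.5088, 0.0412, 0.2064]
tcp_rot: [[-0.997, 0.075, 0.001], [0.075, 0.997, -0.0], [-0.001, -0.0, -1.0]]
wrist_force: [-0.5, 0.2, 0.1]
width: 0.0279
gripper_force: 20.0
```

Emit:
play_rows([
  {"fingers": 2.3, "tx": 0, "ty": 0, "tz": -0.3, "wx": 0, "wy": 0, "wz": 0},
  {"fingers": 2.3, "tx": 0, "ty": 0, "tz": -0.6, "wx": 0, "wy": 0, "wz": 0},
  {"fingers": 2.3, "tx": 0, "ty": 0, "tz": -0.9, "wx": 0, "wy": 0, "wz": 0},
  {"fingers": 2.3, "tx": 0, "ty": 0, "tz": -1.2, "wx": 0, "wy": 0, "wz": 0},
  {"fingers": 2.3, "tx": 0, "ty": 0, "tz": -1.5, "wx": 0, "wy": 0, "wz": 0},
  {"fingers": 2.3, "tx": 0, "ty": 0, "tz": -1.8, "wx": 0, "wy": 0, "wz": 0},
  {"fingers": 2.3, "tx": 0, "ty": 0, "tz": -1.9, "wx": 0, "wy": 0, "wz": 0},
  {"fingers": 2.3, "tx": 0, "ty": 0, "tz": -1.9, "wx": 0, "wy": 0, "wz": 0},
])

```text
clock: 19.65
tool_pos: [0.5085, 0.0412, 0.1866]
tcp_rot: [[-0.997, 0.075, -0.0], [0.075, 0.997, -0.0], [0.0, -0.0, -1.0]]
wrist_force: [1.2, 0.1, -0.2]
width: 0.0282
gripper_force: 20.0
```

Emit:
play_rows([
  {"fingers": 3, "tx": 0, "ty": 0, "tz": -0.05, "wx": 0, "wy": 0, "wz": 0},
  {"fingers": 3.3, "tx": 0, "ty": 0, "tz": -0.05, "wx": 0, "wy": 0, "wz": 0},
  {"fingers": 3.8, "tx": 0, "ty": 0, "tz": -0.05, "wx": 0, "wy": 0, "wz": 0},
  {"fingers": 4.4, "tx": 0, "ty": 0, "tz": -0.05, "wx": 0, "wy": 0, "wz": 0},
  {"fingers": 4.6, "tx": 0, "ty": 0, "tz": -0.05, "wx": 0, "wy": 0, "wz": 0},
  {"fingers": 4.6, "tx": 0, "ty": 0, "tz": 1, "wx": 0, "wy": 0, "wz": 0},
  {"fingers": 4.6, "tx": 0, "ty": 0, "tz": 4, "wx": 0, "wy": 0, "wz": 0},
  {"fingers": 4.6, "tx": 0, "ty": 0, "tz": 8, "wx": 0, "wy": 0, "wz": 0},
])

```text
clock: 20.65
tool_pos: [0.5082, 0.0412, 0.2678]
tcp_rot: [[-0.997, 0.075, -0.001], [0.075, 0.997, 0.0], [0.001, -0.0, -1.0]]
wrist_force: [0.2, 0.3, -0.3]
width: 0.0461
gripper_force: 0.0
```

Emit:
play_rows([
  {"fingers": 4.6, "tx": 0, "ty": 0, "tz": 4, "wx": 0, "wy": 0, "wz": 0},
  {"fingers": 4.6, "tx": 0, "ty": 0, "tz": 8, "wx": 0, "wy": 0, "wz": 0},
  {"fingers": 4.6, "tx": -3, "ty": 0, "tz": 12, "wx": 0, "wy": 0, "wz": 0},
  {"fingers": 4.6, "tx": -7, "ty": 0, "tz": 14, "wx": 0, "wy": 0, "wz": 0},
  {"fingers": 4.6, "tx": -10, "ty": 0, "tz": 14, "wx": 0, "wy": 0, "wz": 0},
  {"fingers": 4.6, "tx": -12, "ty": 0, "tz": 14, "wx": 0, "wy": 0, "wz": 0},
  {"fingers": 4.6, "tx": -12, "ty": 0, "tz": 14, "wx": 0, "wy": 0, "wz": 0},
  {"fingers": 4.6, "tx": -12, "ty": 0, "tz": 14, "wx": 0, "wy": 0, "wz": 0},
])

```text
clock: 21.65
tool_pos: [0.3892, 0.0412, 0.4067]
tcp_rot: [[-0.997, 0.075, 0.0], [0.075, 0.997, -0.0], [-0.0, -0.0, -1.0]]
wrist_force: [-0.3, -0.3, -0.4]
width: 0.0461
gripper_force: 0.0
```

```bash
python3 - <<'E'
from h import *
st=arm.state();im=arm.capture("wrist");t=arm.capture("top");s=arm.capture("scene")
print(st["clock"],st["tool_pos"].round(4),st["wrist_force"])
a=cv2.resize(t[170:280,140:290],(400,293),interpolation=cv2.INTER_CUBIC)
b=cv2.resize(s[140:250,190:340],(400,293),interpolation=cv2.INTER_CUBIC)
cv2.imwrite("pics/p4.png",np.hstack([a,b])[...,::-1])
E
```

```text
21.65 [0.3892 0.0412 0.4067] [-0.31370668 -0.26899864 -0.38576944]
```

View pics/p4.png

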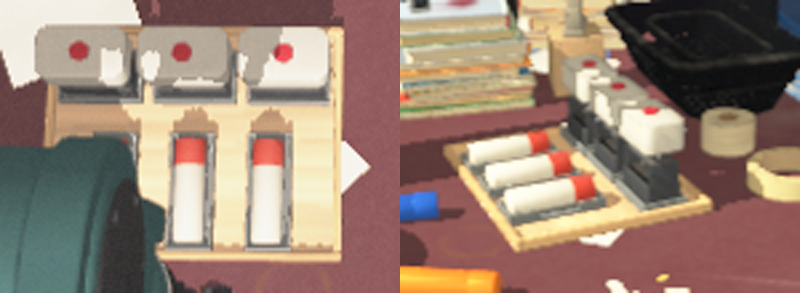

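Three stamps stand in a row and three glue sticks lie level in their troughs. The placed stick matches its neighbour in the top view, so I'm handing in.

```bash
python3 -c "
from bench import arm
print(arm.sign_off())"
```

```text
the job is handed in; nothing more can be done
None
```

I stood the loose date stamp upright in the empty middle bay and laid the loose glue stick in the empty middle trough. In the last camera views both looked fully down, level with their neighbours. I handed the job in at about 22 s; no verdict came back.

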